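# Steady the rocking bun scale

## Robot

A 6-joint arm with a two-finger parallel gripper is mounted at the origin on the work surface. World frame = base frame: x ahead of the robot, y to its left, z up, the work surface at z = 0. Lengths are in mm, angles in rad, forces in N, time in s.
With the tool pointing down it reaches from about 350 to 975 mm from the base axis. Payload 7.1 kg.
Tool frame: the origin (TCP) lies midway between the tips of the shut fingers; the grasp point (between the pads) lies 19 mm behind it; z points along the fingers, y is the line along which they close (so a half turn about z gives the same grasp; the last joint's range is limited). The gripper opens to 88 mm and grips with 3 to 60 N. Pads are 20 mm wide; open, the fingers measure 115 mm over their backs; the gripper's body (75 mm by 178 mm) begins 61 mm behind the grasp point.
Start: joints at [1.294, 0.423, 1.63, -0, 1.089, -0.019], TCP at [159.315, 604.337, 222.675] pointing down, gripper open.
Joint ranges: [-3, 3], [-0.9, 2.11], [0.09, 2.58], [-1.31, 4.45], [0.11, 2.69], [-2.54, 2.54]. Speed limits (rad/s): [2.39, 2.39, 3.01, 3.14, 3.14, 3.14].

## Interface

Orientations are given as a rotation vector (axis times angle).
In Python, from workcell import ctrl gives the robot as it stands. The module is installed in compiled form; this text tells all that it offers.
- The arm moves only by the tool servo_tool, never from a script. Its argument "increments" is a list of rows, each a list of 7 numbers: the shift along the world's x, y, z in cm, then the turn, a rotation vector about the world's x, y, z in degrees, then the opening, from -1 (shut) to 1 (fully open). A call has 1 to 20 rows; each row is the pose to reach, as a shift and turn from the pose commanded when the call began; what a row does not reach only later rows make up. A row lasts 1/12 s, in which the tool goes at most 41.7 mm and 7.16 degrees, less where a joint would pass 70% of its speed; a pose out of reach is approached as far as the arm can. A call with a gripper value outside its range is refused whole. The fingers move at their own pace and stop on an object; the grip force is fixed at half the most. Time passes only in rows, so rows that repeat a pose let the fingers close. It gives the time, the measured TCP pose, the force, the opening and the grip force at its end, in the units of the state.
- ctrl.get_obs(): the state, without advancing time (a new reading comes with each control period).
- ctrl.get_image(name): name is "scene" or "top" or "wrist"; returns a dict with "image" (384x512x3 uint8, red, green, blue), "fx", "fy", "cx", "cy" (pixels), "k1" (the pictures are not rectified: a ray, as slopes to the right and down, at radius r is drawn at 1 + k1 r^2 times it, then the intrinsics apply), "extrinsics" (4x4, takes a point from camera to world coordinates); the wrist camera has in their place "tool_from_camera" (4x4, takes a point from camera to tool coordinates, whose origin is the TCP and whose axes are the flange's). Camera axes: x right, y up, looking along -z (the intrinsics and any distortion apply to the point x, -y, -z); pixel columns grow to the right and rows downward; lengths in mm; the calibration is good to about 2 mm. A picture is of the moment at which its call begins: read the wrist's pose just before it. There is no depth.
- ctrl.close_job(): hands the job in; it is judged then, once.
The state is a dict: "t": time; "qpos": joint angles; "qvel": joint speeds; "joint_torque": joint torques, N m; "ee_pos": TCP position; "orientation": TCP orientation; "ft_force": force on the tool from outside, world axes, zero at the start; "moment": the same for the moment, N m; "width": finger opening in mm; "grasp_force": force on a finger pad.
Only numpy, scipy, OpenCV 4.12 (cv2) and the standard library are available. Lean on these libraries where they do the work, as an engineer would, in place of code of your own. Each camera call takes 0.05 s, during which the arm holds its last target. There are 200 camera calls.

## Task

The bench scale rocks on one of its four corners. Press down on the bare corners of its plate one after another, each until it stops, to find the one that sinks, then press down the tab of that corner's shim until the shim lies fully flat. Leave the other three shims standing up, do not lift the scale or shove it out of place, and leave the buns and the brush alone.

Things in the scene. Friction and masses are not known exactly. Their poses are not given: they have to be found in the camera images.
- scale: Bench scale, loose, about 1.5 kg: aluminium base plate 190 mm (x) by 150 mm (y), 6 mm thick; on its middle a white housing 100 x 90 mm and a round pan of radius 56 mm (top 33 mm above the plate's underside); a grey display 22 x 70 mm, 15 mm high, at the middle of its -x edge; the corners are bare. Origin: centre of the plate's underside, 32 mm above the table; x away from the robot at yaw 0.
- board: The fixed wooden board under the scale, 230 mm (its x) by 290 mm (its y), 12 mm thick, top 12 mm above the table. It carries the feet and the four shims and has the same heading as the scale. Origin: centre of its underside, on the table.
- corner_1 (a point): Press point of the plate's far left corner (seen from the robot at yaw 0; left is +y): on the plate's top above the foot, 23 mm from the plate's end, 22 mm from its side. 38 mm above the table when not pressed. A firm corner gives about 1 mm or less; the one that rocks sinks about 4.5 mm under 2 to 4 N to a hard stop and comes back level when let go.
- corner_2 (a point): Press point of the plate's far right corner (seen from the robot at yaw 0; left is +y): on the plate's top above the foot, 23 mm from the plate's end, 22 mm from its side. 38 mm above the table when not pressed. A firm corner gives about 1 mm or less; the one that rocks sinks about 4.5 mm under 2 to 4 N to a hard stop and comes back level when let go.
- corner_3 (a point): Press point of the plate's near left corner (seen from the robot at yaw 0; left is +y): on the plate's top above the foot, 23 mm from the plate's end, 22 mm from its side. 38 mm above the table when not pressed. A firm corner gives about 1 mm or less; the one that rocks sinks about 4.5 mm under 2 to 4 N to a hard stop and comes back level when let go.
- corner_4 (a point): Press point of the plate's near right corner (seen from the robot at yaw 0; left is +y): on the plate's top above the foot, 23 mm from the plate's end, 22 mm from its side. 38 mm above the table when not pressed. A firm corner gives about 1 mm or less; the one that rocks sinks about 4.5 mm under 2 to 4 N to a hard stop and comes back level when let go.
- shim_1 (a joint): Shim of corner_1 (far left): steel strip 22 x 68 x 5 mm on a stiff hinge (along the board's x, 28.7 mm above the table, 12 mm outside the plate's +y edge). Angle above flat in rad: starts at 0.5 to 0.62, outer end (tab) up; 0 is flat, tab on its grey stop, inner end risen to just under the plate to carry the corner. Stays where left; pressing the tab takes 2 to 4 N.
- tab_1 (a point): On the top face of the tab of shim_1, 32 mm from its hinge towards the board's +y (along the strip), 14 mm short of the outer end. About 47 to 49 mm above the table at the start, 31 mm when the shim is flat.
- shim_2 (a joint): Shim of corner_2 (far right): steel strip 22 x 68 x 5 mm on a stiff hinge (along the board's x, 28.7 mm above the table, 12 mm outside the plate's -y edge). Angle above flat in rad: starts at 0.5 to 0.62, outer end (tab) up; 0 is flat, tab on its grey stop, inner end risen to just under the plate to carry the corner. Stays where left; pressing the tab takes 2 to 4 N.
- tab_2 (a point): On the top face of the tab of shim_2, 32 mm from its hinge towards the board's -y (along the strip), 14 mm short of the outer end. About 47 to 49 mm above the table at the start, 31 mm when the shim is flat.
- shim_3 (a joint): Shim of corner_3 (near left): steel strip 22 x 68 x 5 mm on a stiff hinge (along the board's x, 28.7 mm above the table, 12 mm outside the plate's +y edge). Angle above flat in rad: starts at 0.5 to 0.62, outer end (tab) up; 0 is flat, tab on its grey stop, inner end risen to just under the plate to carry the corner. Stays where left; pressing the tab takes 2 to 4 N.
- tab_3 (a point): On the top face of the tab of shim_3, 32 mm from its hinge towards the board's +y (along the strip), 14 mm short of the outer end. About 47 to 49 mm above the table at the start, 31 mm when the shim is flat.
- shim_4 (a joint): Shim of corner_4 (near right): steel strip 22 x 68 x 5 mm on a stiff hinge (along the board's x, 28.7 mm above the table, 12 mm outside the plate's -y edge). Angle above flat in rad: starts at 0.5 to 0.62, outer end (tab) up; 0 is flat, tab on its grey stop, inner end risen to just under the plate to carry the corner. Stays where left; pressing the tab takes 2 to 4 N.
- tab_4 (a point): On the top face of the tab of shim_4, 32 mm from its hinge towards the board's -y (along the strip), 14 mm short of the outer end. About 47 to 49 mm above the table at the start, 31 mm when the shim is flat.
- foot_1 (a joint): How far the round rubber foot (26 mm across, 20 mm high) under corner_1 is pressed down, in m: 0 at the start. The four feet look alike; one is springy, and which one changes from run to run. The springy foot goes to 0.005 when its corner is pressed home and stays 0.002 to 0.004 down once let go; a firm one stays below about 0.001.
- foot_2 (a joint): How far the round rubber foot (26 mm across, 20 mm high) under corner_2 is pressed down, in m: 0 at the start. The four feet look alike; one is springy, and which one changes from run to run. The springy foot goes to 0.005 when its corner is pressed home and stays 0.002 to 0.004 down once let go; a firm one stays below about 0.001.
- foot_3 (a joint): How far the round rubber foot (26 mm across, 20 mm high) under corner_3 is pressed down, in m: 0 at the start. The four feet look alike; one is springy, and which one changes from run to run. The springy foot goes to 0.005 when its corner is pressed home and stays 0.002 to 0.004 down once let go; a firm one stays below about 0.001.
- foot_4 (a joint): How far the round rubber foot (26 mm across, 20 mm high) under corner_4 is pressed down, in m: 0 at the start. The four feet look alike; one is springy, and which one changes from run to run. The springy foot goes to 0.005 when its corner is pressed home and stays 0.002 to 0.004 down once let go; a firm one stays below about 0.001.
- bun_1: A green cone-shaped bun, 58 mm across the top, 46 mm high, 70 g, standing with its hollow up. To be left alone. It stands on the board between the two left shims, its top 58 mm above the table. Origin: centre of its underside.
- bun_2: A green cone-shaped bun, 58 mm across the top, 46 mm high, 70 g, standing with its hollow up. To be left alone. It stands on the table beside the board. Origin: centre of its underside.
- bun_3: A green cone-shaped bun, 58 mm across the top, 46 mm high, 70 g, standing with its hollow up. To be left alone. It stands on the table beside the board. Origin: centre of its underside.
- brush: A pastry brush, 200 mm long, 42 mm wide, 20 mm high, lying on the table along the right side of the board, to be left alone. Origin: the middle of its underside.
Not all that is in view belongs to the job. Leave any blue look-alike of the scale alone.

How it is judged (in metres and radians):
On the way, in this order (a step that is already met when the one before it is completed fails the run):
1. the corner that rocks is pressed down (it sinks at least 2.5 mm) (height (world z) of any of corner_1, corner_2, corner_3, corner_4 below 0.0355 m), for 0.1 s.
2. the shim of that corner is pressed flat (((value of joint foot_1 above 0.0013 m and value of joint shim_1 below 0.08 rad and value of joint each of shim_2, shim_3, shim_4 above 0.35 rad) or (value of joint foot_2 above 0.0013 m and value of joint shim_2 below 0.08 rad and value of joint each of shim_1, shim_3, shim_4 above 0.35 rad) or (value of joint foot_3 above 0.0013 m and value of joint shim_3 below 0.08 rad and value of joint each of shim_1, shim_2, shim_4 above 0.35 rad) or (value of joint foot_4 above 0.0013 m and value of joint shim_4 below 0.08 rad and value of joint each of shim_1, shim_2, shim_3 above 0.35 rad))), for 0.2 s.
At the end, for the whole second after the job is handed in: The shim at the corner that rocks (its foot over 1.3 mm down) is flat (within 0.08 rad), the other three still stand up (over 0.35 rad); the scale is at rest, level within 0.03 rad and within 12 mm of where it was; buns and brush within 20 mm of where they were (((value of joint foot_1 above 0.0013 m and value of joint shim_1 below 0.08 rad and value of joint each of shim_2, shim_3, shim_4 above 0.35 rad) or (value of joint foot_2 above 0.0013 m and value of joint shim_2 below 0.08 rad and value of joint each of shim_1, shim_3, shim_4 above 0.35 rad) or (value of joint foot_3 above 0.0013 m and value of joint shim_3 below 0.08 rad and value of joint each of shim_1, shim_2, shim_4 above 0.35 rad) or (value of joint foot_4 above 0.0013 m and value of joint shim_4 below 0.08 rad and value of joint each of shim_1, shim_2, shim_3 above 0.35 rad)) and angle between scale's own z axis and vertical below 0.03 rad and distance of scale from where it was at the start of the episode below 0.012 m and linear speed of scale below 0.02 m/s and distance of each of bun_1, bun_2, bun_3, brush from where it was at the start of the episode below 0.02 m); the robot touches nothing.
It fails at once if a shim is pressed down (below 0.35 rad) at a corner that is firm or has not been found to sink (foot not pressed by over 1.3 mm) ((not (value of joint foot_1 above 0.0013 m) and value of joint shim_1 below 0.35 rad) or (not (value of joint foot_2 above 0.0013 m) and value of joint shim_2 below 0.35 rad) or (not (value of joint foot_3 above 0.0013 m) and value of joint shim_3 below 0.35 rad) or (not (value of joint foot_4 above 0.0013 m) and value of joint shim_4 below 0.35 rad)).
It fails at once if the scale is lifted (over 10 mm) or shoved out of place (over 20 mm) (height (world z) of scale above 0.042 m or distance of scale from where it was at the start of the episode above 0.02 m).
It fails at once if a bun or the brush is lifted or moved (over 20 mm) (distance of any of bun_1, bun_2, bun_3, brush from where it was at the start of the episode above 0.02 m).
It also fails if it takes over 54 s, if anything falls off the work surface, if the arm or the gripper's body presses on something with over 40 N, if the wrist force passes 120 N, or if a joint passes its speed limit or range.

## Working session

There is one attempt and no reset: what is moved stays moved. The work goes in short steps, Python scripts to look and compute and a tool call to move; the robot and the scene stay as the last step left them, time stands still between calls to the robot, and variables do not carry over. Pictures are saved under pics/ and viewed, at most 10 in all, crops included, and the job is handed in when it is done.

Besides the shell and the picture viewer there is one more tool, called after "Call:" as a command line: name --pt "numbers of a row" for each row, then --argument value for the rest. servo_tool: Moves the arm, as the interface text tells. Its arguments: {"type":"object","properties":{"increments":{"type":"array","items":{"type":"array","items":{"type":"number"}}}},"required":["increments"]}

```bash
mkdir -p pics
cat > h.py <<'E'
import numpy as np, cv2
from workcell import ctrl
def pix2w(d,u,v,z,E=None):
    E=np.array(d["extrinsics"]) if E is None else E
    K=np.array([[d["fx"],0,d["cx"]],[0,d["fy"],d["cy"]],[0,0,1.]])
    x,y=cv2.undistortPoints(np.array([[[u,v]]],float),K,np.array([d["k1"],0,0,0,0.]))[0,0]
    r=E[:3,:3]@np.array([x,-y,-1]); o=E[:3,3]
    return o+r*(z-o[2])/r[2]
E
python3 - <<'E'
from h import *
import pickle
for n in("top","scene"):
    d=ctrl.get_image(n); pickle.dump(d,open(n+".pkl","wb"))
    cv2.imwrite(f"pics/{n}0.png",cv2.resize(d["image"][:,:,::-1],(800,600),interpolation=cv2.INTER_CUBIC))
    print(n,d["extrinsics"])
o=ctrl.get_obs();print(o["t"],o["ee_pos"],o["orientation"],o["ft_force"],o["width"])
E
```

```text
top [[ 2.73145580e-02  9.88785796e-01 -1.46821542e-01  3.73319473e+02]
 [-9.99367782e-01  2.36673825e-02 -2.65309678e-02 -6.47379071e+00]
 [-2.27585625e-02  1.47453400e-01  9.88807131e-01  9.38204502e+02]
 [ 0.00000000e+00  0.00000000e+00  0.00000000e+00  1.00000000e+00]]
scene [[ 7.52673799e-01 -4.20418614e-01  5.06685644e-01  9.19998111e+02]
 [ 6.58315123e-01  4.92447089e-01 -5.69312799e-01 -4.73895579e+02]
 [-1.01661719e-02  7.62065649e-01  6.47419953e-01  5.85419622e+02]
 [ 0.00000000e+00  0.00000000e+00  0.00000000e+00  1.00000000e+00]]
0.1 [159.19447442 603.88060791 221.98201596] [-4.03852365e-01 -3.11531039e+00  2.10859047e-03] [ 0.15337311  0.36350488 -0.4829244 ] 87.93511540286036
```

View pics/top0.png

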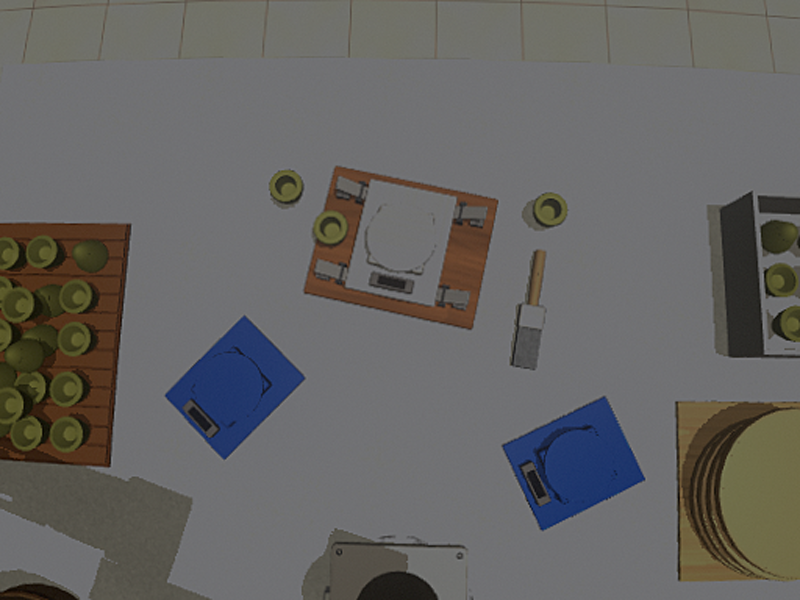

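View pics/scene0.png

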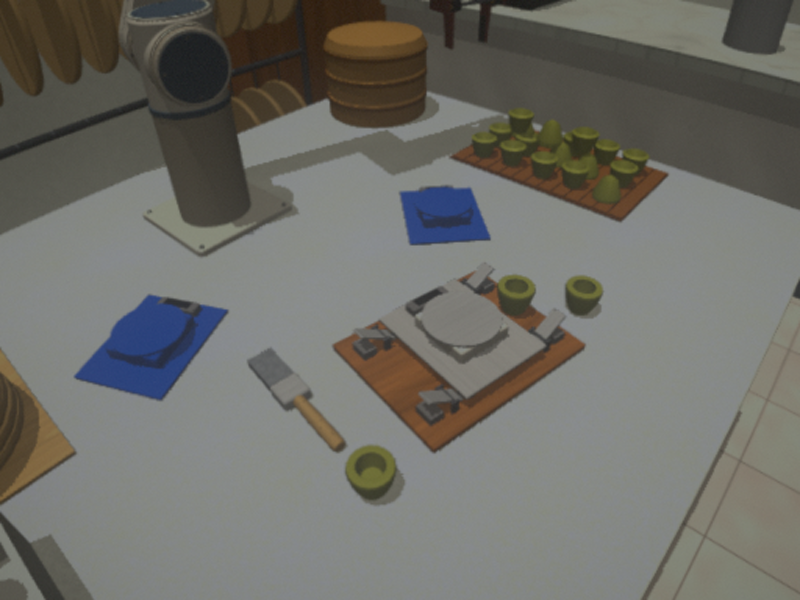

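The top view shows one silver-white scale on the wooden board at about (400,240). It has four steel shims, a bun at (331,228) and a grey display at (391,282). The two blue ones at (235,388) and (573,463) are look-alikes, so I'll leave them. I'll confirm with an enlarged crop.

Run:
```python
from h import *
import pickle
d=pickle.load(open("top.pkl","rb"))
c=d["image"][100:216,186:330,::-1]
c=cv2.convertScaleAbs(c,alpha=1.6)
cv2.imwrite("pics/crop.png",cv2.resize(c,None,fx=5,fy=5,interpolation=cv2.INTER_CUBIC))
```

```text
(no output)
```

View pics/crop.png

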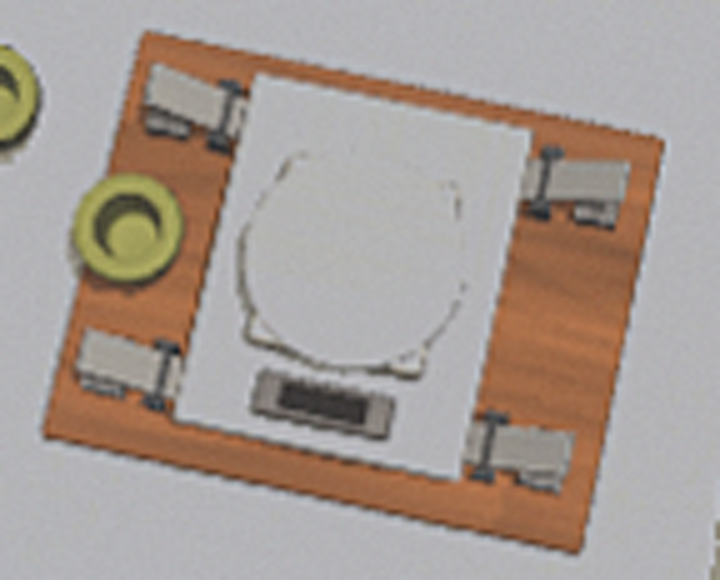

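The crop confirms the real scale. The plate corners in crop pixels are FL (253,73), FR (533,130), NL (175,420) and NR (463,480). The board corners are (143,32), (665,140), (43,437) and (580,552).

```bash
cat > geo.py <<'E'
from h import *
import pickle
d=pickle.load(open("top.pkl","rb"))
P={"FL":(253,73),"FR":(533,130),"NL":(175,420),"NR":(463,480)}
B={"FL":(143,32),"FR":(665,140),"NL":(43,437),"NR":(580,552)}
S={"FL":(1,1),"FR":(1,-1),"NL":(-1,1),"NR":(-1,-1)}
def fit(D,z,hx,hy):
    w=np.array([pix2w(d,(u+.5)/5-.5+186,(v+.5)/5-.5+100,z)[:2] for u,v in D.values()])
    l=np.array([(S[k][0]*hx,S[k][1]*hy) for k in D])
    c=w.mean(0); H=l.T@(w-c); yaw=np.arctan2(H[0,1]-H[1,0],H[0,0]+H[1,1])
    R=np.array([[np.cos(yaw),-np.sin(yaw)],[np.sin(yaw),np.cos(yaw)]])
    return c,yaw,R,w-(c+l@R.T)
if __name__=="__main__":
    for a in((P,38,95,75),(B,12,115,145)):
        c,y,R,e=fit(*a);print(c.round(1),np.degrees(y).round(2),e.round(1).tolist())
    c1,y1,R,_=fit(P,38,95,75)
    for i,k in enumerate(S,1):
        s=np.array(S[k]); print(i,k,"corner",(c1+R@(s*[72,53])).round(1),"tab",(c1+R@(s*[72,87+28])).round(1))
E
python3 geo.py
```

```text
[597.6  10. ] -10.4 [[-0.3, 0.3], [-1.4, 0.6], [0.9, -0.7], [0.8, -0.2]]
[597.1  10. ] -10.95 [[-1.1, -0.7], [-1.5, 1.0], [0.5, -1.8], [2.2, 1.5]]
1 FL corner [678.   49.1] tab [689.2 110.1]
2 FR corner [658.9 -55.2] tab [ 647.7 -116.2]
3 NL corner [536.4  75.1] tab [547.6 136.1]
4 NR corner [517.2 -29.2] tab [506.  -90.2]
```

Call:
servo_tool --pt "37.7 -52.9 -10 0 0 4.2 -1" --pt "37.7 -52.9 -10 0 0 4.2 -1" --pt "37.7 -52.9 -10 0 0 4.2 -1" --pt "37.7 -52.9 -10 0 0 4.2 -1" --pt "37.7 -52.9 -10 0 0 4.2 -1" --pt "37.7 -52.9 -10 0 0 4.2 -1" --pt "37.7 -52.9 -10 0 0 4.2 -1" --pt "37.7 -52.9 -10 0 0 4.2 -1" --pt "37.7 -52.9 -10 0 0 4.2 -1" --pt "37.7 -52.9 -10 0 0 4.2 -1" --pt "37.7 -52.9 -10 0 0 4.2 -1" --pt "37.7 -52.9 -10 0 0 4.2 -1" --pt "37.7 -52.9 -10 0 0 4.2 -1" --pt "37.7 -52.9 -10 0 0 4.2 -1" --pt "37.7 -52.9 -10 0 0 4.2 -1" --pt "37.7 -52.9 -10 0 0 4.2 -1" --pt "37.7 -52.9 -10 0 0 4.2 -1" --pt "37.7 -52.9 -10 0 0 4.2 -1" --pt "37.7 -52.9 -10 0 0 4.2 -1" --pt "37.7 -52.9 -10 0 0 4.2 -1"

```text
t: 1.77
ee_pos: [535.5, 76.1, 122.6]
orientation: [-0.288, -3.128, 0.0]
ft_force: [0.3, -0.2, -0.6]
width: 0.1
grasp_force: 0.0
```

Run:
```python
from h import *
import pickle
o=ctrl.get_obs();d=ctrl.get_image("wrist");pickle.dump((o,d),open("w1.pkl","wb"))
cv2.imwrite("pics/w1.png",cv2.resize(d["image"][:,:,::-1],(800,600),interpolation=cv2.INTER_CUBIC))
print(o["t"],o["ee_pos"],o["orientation"],o["ft_force"],o["width"])
```

```text
1.7667 [535.46252795  76.13465363 122.60532687] [-2.87753465e-01 -3.12759534e+00  4.69537317e-05] [ 0.34962104 -0.24915784 -0.55651406] 0.12590633531734735
```

View pics/w1.png

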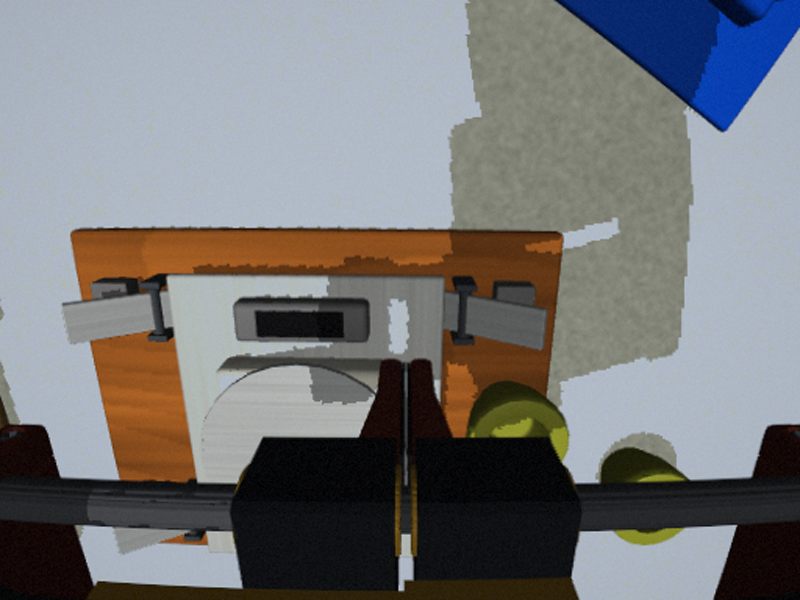

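The wrist view shows the plate's near corners NR (168,275) and NL (443,275), and hinges at (158,308) and (463,311). The shut fingertips end at about (405,362), seen in perspective.

Run:
```python
from h import *
import pickle
from scipy.spatial.transform import Rotation as R_
from geo import fit,P
o,d=pickle.load(open("w1.pkl","rb"))
T=np.eye(4);T[:3,:3]=R_.from_rotvec(o["orientation"]).as_matrix();T[:3,3]=o["ee_pos"]
E=T@np.array(d["tool_from_camera"])
c,y,R,_=fit(P,38,95,75)
for n,u,v,z in[("NR",168,275,38),("NL",443,275,38),("hingeR",158,308,31),("hingeL",463,311,31),("boardNR",73,231,12),("boardNL",562,234,12),("tabR in top",153,293,31),("tab3 end mid",545,328,53),("tab4 end mid",64,322,53)]:
    w=pix2w(d,u*.64,v*.64,z,E)[:2];print(n,w.round(1),"local",(R.T@(w-c)).round(1))
```

```text
NR [490.7 -44.8] local [-95.2 -73.2]
NL [517.8  99.7] local [-94.7  73.8]
hingeR [509.  -60.7] local [-74.5 -85.5]
hingeL [541.9 107.6] local [-72.4  85.9]
boardNR [ 458.  -108.1] local [-116.  -141.3]
boardNL [513.  171.6] local [-112.4  143.7]
tabR in top [500.  -60.6] local [-83.3 -87. ]
tab3 end mid [551.2 146.5] local [-70.3 125.9]
tab4 end mid [ 502.1 -101.9] local [ -73.7 -127.3]
```

Call:
servo_tool --pt "0.1 -0.1 -4 0 0 0 -1" --pt "0.1 -0.1 -7.5 0 0 0 -1" --pt "0.1 -0.1 -8.0 0 0 0 -1" --pt "0.1 -0.1 -8.3 0 0 0 -1" --pt "0.1 -0.1 -8.4 0 0 0 -1" --pt "0.1 -0.1 -8.5 0 0 0 -1" --pt "0.1 -0.1 -8.6 0 0 0 -1" --pt "0.1 -0.1 -8.6 0 0 0 -1" --pt "0.1 -0.1 -8.6 0 0 0 -1"

```text
t: 2.57
ee_pos: [538.6, 74.7, 38.3]
orientation: [0.289, 3.125, 0.001]
ft_force: [-0.6, 1.7, 7.6]
width: 0.4
grasp_force: 3.7
```

Call:
servo_tool --pt "0 0 4 0 0 0 -1" --pt "0 0 5 0 0 0 -1" --pt "-2 -10.3 5 0 0 0 -1" --pt "-2 -10.3 5 0 0 0 -1" --pt "-2 -10.3 5 0 0 0 -1" --pt "-2 -10.3 5 0 0 0 -1" --pt "-2 -10.3 2 0 0 0 -1" --pt "-2 -10.3 0.8 0 0 0 -1" --pt "-2 -10.3 0.4 0 0 0 -1" --pt "-2 -10.3 0.2 0 0 0 -1" --pt "-2 -10.3 0.1 0 0 0 -1" --pt "-2 -10.3 0 0 0 0 -1" --pt "-2 -10.3 0 0 0 0 -1" --pt "-2 -10.3 0 0 0 0 -1"

```text
t: 3.73
ee_pos: [516.4, -28.1, 38.1]
orientation: [-0.287, -3.126, 0.0]
ft_force: [-7.1, -0.9, 15.2]
width: 0.6
grasp_force: 7.6
```

Call:
servo_tool --pt "0 0 3 0 0 0 -1" --pt "0 0 5.5 0 0 0 -1" --pt "14.2 -2.7 5.5 0 0 0 -1" --pt "14.2 -2.7 5.5 0 0 0 -1" --pt "14.2 -2.7 5.5 0 0 0 -1" --pt "14.2 -2.7 5.5 0 0 0 -1" --pt "14.2 -2.7 5.5 0 0 0 -1" --pt "14.2 -2.7 2 0 0 0 -1" --pt "14.2 -2.7 1 0 0 0 -1" --pt "14.2 -2.7 0.6 0 0 0 -1" --pt "14.2 -2.7 0.4 0 0 0 -1" --pt "14.2 -2.7 0.3 0 0 0 -1" --pt "14.2 -2.7 0.2 0 0 0 -1" --pt "14.2 -2.7 0.1 0 0 0 -1" --pt "14.2 -2.7 0.1 0 0 0 -1" --pt "14.2 -2.7 0.1 0 0 0 -1"

```text
t: 5.07
ee_pos: [659.6, -55.7, 38.3]
orientation: [0.289, 3.127, -0.0]
ft_force: [0.9, 0.2, 0.4]
width: 0.6
grasp_force: 0.0
```

Call:
servo_tool --pt "0 0 -0.1 0 0 0 -1" --pt "0 0 -0.2 0 0 0 -1" --pt "0 0 -0.2 0 0 0 -1" --pt "0 0 -0.2 0 0 0 -1"

```text
t: 5.4
ee_pos: [659.7, -55.8, 35.9]
orientation: [0.289, 3.128, -0.0]
ft_force: [0.4, -0.2, 3.8]
width: 0.3
grasp_force: 1.5
```

Corner 2 is sinking: z is 35.9 at 3.8 N. I'll press it to its stop.

Call:
servo_tool --pt "0 0 -0.1 0 0 0 -1" --pt "0 0 -0.2 0 0 0 -1" --pt "0 0 -0.3 0 0 0 -1" --pt "0 0 -0.4 0 0 0 -1" --pt "0 0 -0.4 0 0 0 -1" --pt "0 0 -0.4 0 0 0 -1" --pt "0 0 -0.4 0 0 0 -1"

```text
t: 5.98
ee_pos: [659.8, -55.9, 33.4]
orientation: [0.289, 3.127, -0.0]
ft_force: [-4.1, -1.4, 15.2]
width: 0.5
grasp_force: 7.8
```

Corner 2 reaches a hard stop at 33.4, so it is the one that rocks. I'll lift and hover over tab 2.

Call:
servo_tool --pt "0 0 2 0 0 0 -1" --pt "0 0 5 0 0 0 -1" --pt "0 0 5 0 0 0 -1" --pt "-1.1 -6.1 5 0 0 0 -1" --pt "-1.1 -6.1 5 0 0 0 -1" --pt "-1.1 -6.1 5 0 0 0 -1" --pt "-1.1 -6.1 5 0 0 0 -1" --pt "-1.1 -6.1 5 0 0 0 -1"

```text
t: 6.65
ee_pos: [648.0, -116.2, 81.0]
orientation: [-0.29, -3.127, -0.001]
ft_force: [-0.5, -0.4, 0.6]
width: 0.1
grasp_force: 0.0
```

Run:
```python
from h import *
d=ctrl.get_image("scene");c=d["image"][130:310,190:400,::-1]
cv2.imwrite("pics/s2.png",cv2.resize(c,None,fx=3.3,fy=3.3,interpolation=cv2.INTER_CUBIC))
```

```text
(no output)
```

View pics/s2.png

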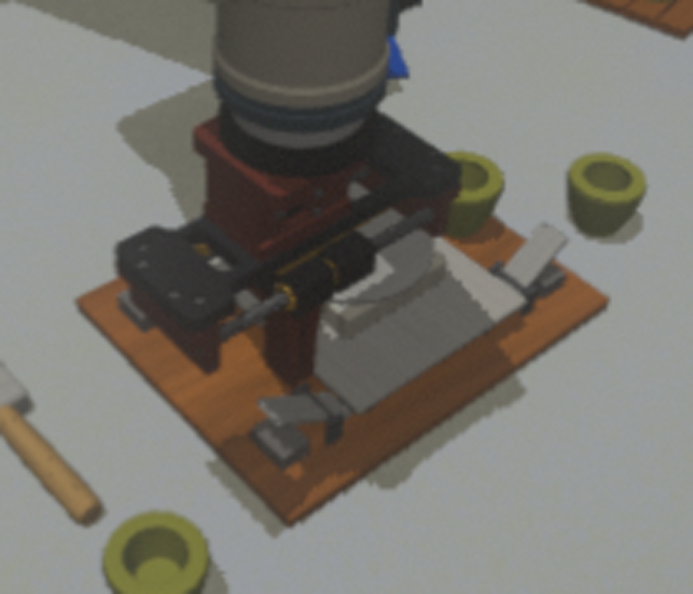

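The fingertips at (290,383) sit right above tab 2 at (300,405), and all the shims are still up. Pressing down.

Call:
servo_tool --pt "0 0 -2 0 0 0 -1" --pt "0 0 -2.5 0 0 0 -1" --pt "0 0 -3 0 0 0 -1" --pt "0 0 -3.3 0 0 0 -1" --pt "0 0 -3.6 0 0 0 -1" --pt "0 0 -3.9 0 0 0 -1" --pt "0 0 -4.2 0 0 0 -1" --pt "0 0 -4.5 0 0 0 -1" --pt "0 0 -4.7 0 0 0 -1" --pt "0 0 -4.9 0 0 0 -1" --pt "0 0 -5.0 0 0 0 -1" --pt "0 0 -5.1 0 0 0 -1" --pt "0 0 -5.1 0 0 0 -1" --pt "0 0 -5.1 0 0 0 -1"

```text
t: 7.87
ee_pos: [648.7, -117.0, 31.4]
orientation: [0.289, 3.127, -0.001]
ft_force: [-1.6, -4.3, 8.5]
width: 0.2
grasp_force: 4.1
```

Call:
servo_tool --pt "0 0 -0.1 0 0 0 -1" --pt "0 0 -0.2 0 0 0 -1" --pt "0 0 -0.2 0 0 0 -1" --pt "0 0 -0.2 0 0 0 -1"

```text
t: 8.2
ee_pos: [648.9, -117.1, 31.0]
orientation: [0.289, 3.127, -0.001]
ft_force: [-5.2, -2.9, 21.8]
width: 0.7
grasp_force: 10.6
```

The tab is hard on its stop: z is 31.0 at 22 N. I'll lift straight up, then move outward clear of the camera's view.

Call:
servo_tool --pt "0 0 1 0 0 0 -1" --pt "0 0 4 0 0 0 -1" --pt "0 0 8 0 0 0 -1" --pt "0 0 12 0 0 0 -1" --pt "0 0 16 0 0 0 -1" --pt "0 0 18 0 0 0 -1" --pt "-20 -20 18 0 0 0 -1" --pt "-20 -20 18 0 0 0 -1" --pt "-20 -20 18 0 0 0 -1" --pt "-20 -20 18 0 0 0 -1" --pt "-20 -20 18 0 0 0 -1" --pt "-20 -20 18 0 0 0 -1" --pt "-20 -20 18 0 0 0 -1" --pt "-20 -20 18 0 0 0 -1" --pt "-20 -20 18 0 0 0 -1"

```text
t: 9.45
ee_pos: [446.9, -317.2, 208.3]
orientation: [-0.295, -3.127, -0.002]
ft_force: [0.6, -0.2, 0.2]
width: 0.5
grasp_force: 0.0
```

Run:
```python
from h import *
a=ctrl.get_image("top")["image"][100:216,186:330,::-1]
b=ctrl.get_image("scene")["image"][160:290,205:380,::-1]
r=lambda c,h:cv2.resize(cv2.convertScaleAbs(c,alpha=1.5),(int(c.shape[1]*h/c.shape[0]),h),interpolation=cv2.INTER_CUBIC)
cv2.imwrite("pics/end.png",np.hstack([r(a,300),r(b,300)]))
```

```text
(no output)
```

View pics/end.png

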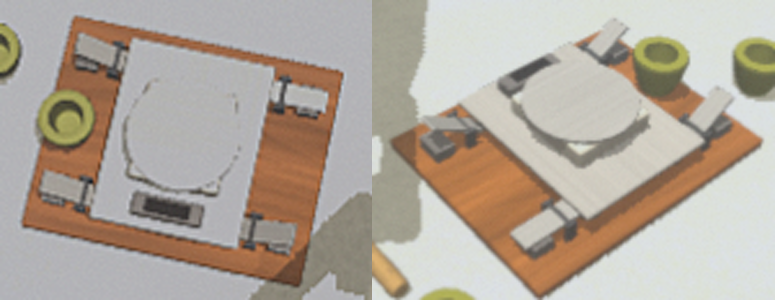

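Shim 2, at (545,228) in the right-hand view, lies on its stop, and the other three stand up. The scale's far left corner is still at its original pixel and the bun has not moved.

```bash
python3 -c "
from workcell import ctrl
print(ctrl.close_job())"
```

```text
the job is handed in; nothing more can be done
None
```

Corner 2 (far right) was the one that rocked: it sank to a hard stop, so I pressed shim_2 flat, left the other three shims up and handed the job in; I didn't press corner 1, and no verdict came back.

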